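# Feed the dowel rack past the sprung gate

### The job

Feed the dowel rack down the chute, past the sprung gate and fully home against the end stop: with one fingertip push the gate's long hold-open rail outward, away from the rack lane, to swing the gate well clear, and keep it held there while the other finger pushes the rack along by the crossbar at its tail. Only push: the rack stays down in the lane, is never lifted, and the gate must not touch it. Then let the gate swing shut behind the rack body and leave the things lying round the chute alone.

Things in the scene. Friction and masses are not known exactly. Their poses are not given: they have to be found in the camera images.
- chute: Fixed grey chute, plate 345 x 125 x 4 mm (x -235..110, y -15..110). Stands on 8 mm feet. Origin: at the plate underside (8 mm over the table), in the gate plane under the hinge line. +x feed direction, -y from the lane to the hinge side. Lane centre y +58, 67 wide, floor z 4; guide rails 6 thick, tops z 12. Hinge cheeks x -46..15, y -12..12, top z 25. Nothing fixed above z 12 upstream of x -46.
- stop_face (a point): Middle of the end stop's face, a steel plate 34 mm tall across the lane: chute x = +95 mm, y = +58 mm, z = 20 mm. When home the rack's front touches it: rack origin at chute x = +55 mm.
- rack: Loose grey rack with six upright steel dowels, 0.25 to 0.5 kg. Origin: under the centre of its body, on its underside; +x is the feed direction. Body 80 mm long (x -40..40), 62 wide, 48 tall. A flat tongue, 24 wide, 8 tall, trails behind and ends in an upright crossbar. At the start the body is upstream of the gate.
- push_face (a point): Middle of the flat rear face of the rack's crossbar, the place to push: rack x = -130 mm, 17 mm above the underside. The crossbar is 62 mm wide, 10 thick, 34 tall. When the rack is home this face is at chute x = -75 mm, still upstream of the gate: the hand need not pass the gate.
- gate (a joint): Gate angle, rad: 0 shut, 1.1 open stop. Hinge line along chute x at y 0, z 16 mm. A 5 mm blade at chute x 0 crosses the lane (to y +75, z 36..60 mm when shut); it blocks the rack body, not its tongue, rises as it opens, clears the body from 0.5 rad; 0.7 to 1.0 is good. Pushing the rack cannot open it. A spring shuts it when let go; holding takes 2 to 4 N at the rail.
- rail_end (a point): Centre of the free upstream end of the hold-open rail, a 10 mm round steel rod on the gate, parallel to chute x, spanning chute x -270..-4 mm, moving with the gate. At gate angle q: chute y = 8 cos q - 32 sin q, z = 16 + 8 sin q + 32 cos q mm (shut y 8, z 48; q 0.9: y -20, z 42). Push its lane side toward -y; a finger may slide along it.
- red_case: Bystander: small red case, 90 x 55 x 42 mm; origin under its centre. Leave alone.
- tape_roll: Bystander: roll of green tape lying flat, 61 mm across, 18 mm high; origin under its centre. Leave alone.
- spare_die: Bystander: small grey metal die block, 30 x 40 x 20 mm; origin under its centre. Leave alone.
- nut_dish: Bystander: shallow clear round dish, 70 mm across, 14 mm high; origin under its centre. Leave alone.

How it is judged:
On the way, in this order (a step that is already met when the one before it is completed fails the run):
1. the gate is held open by a finger (over 0.55 rad) with the rack body still upstream of it (value of joint gate above 0.55 rad and contact force between the fingers and gate above 0.2 N and x of rack in the frame of chute below -0.04 m), for 0.1 s.
2. the rack body is under the gate while a finger holds the gate open (value of joint gate above 0.5 rad and contact force between the fingers and gate above 0.2 N and x of rack in the frame of chute between -0.025 and 0.035 m), for 0.1 s.
At the end, for the whole second after the job is handed in: The rack stands flat in the lane, at rest, its front within 6 mm of the end stop (body past the gate), and the gate is shut again (under 0.08 rad) (x of rack in the frame of chute between 0.049 and 0.06 m and y of rack in the frame of chute between 0.051 and 0.065 m and z of rack in the frame of chute below 0.008 m and angle between rack's own z axis and vertical below 0.06 rad and linear speed of rack below 0.01 m/s and value of joint gate below 0.08 rad); the robot touches nothing.
It fails at once if the rack is lifted or tipped out of the lane (more than 8 mm off the floor, or over 0.15 rad) (z of rack in the frame of chute above 0.012 m or angle between rack's own z axis and vertical above 0.15 rad).
It fails at once if the gate and the rack touch (over 1 N) (contact force between gate and rack above 1 N).
It fails at once if a bystander (case, tape roll, die block or dish) is moved by more than 20 mm (distance of any of red_case, tape_roll, spare_die, nut_dish from where it was at the start of the episode above 0.02 m).
It also fails if it takes over 45 s, if anything falls off the work surface, if the arm or the gripper's body presses on something with over 40 N, if the wrist force passes 120 N, or if a joint passes its speed limit or range.

### The arm

A 6-joint arm with a two-finger parallel gripper is mounted at the origin on a cart in front of the work surface, level with it; the furniture and walls round the work are solid. World frame = base frame: x ahead of the robot, y to its left, z up, the work surface at z = 0. Lengths are in m, angles in rad, forces in N, time in s.
With the tool pointing down it reaches from about 0.35 to 0.85 m from the base axis. Payload 8.1 kg.
Tool frame: the origin (TCP) lies at the very end of the fingers, on their centre line; the grasp point (between the pads) lies 19 mm behind it; z points along the fingers, y is the direction in which the jaws open and shut (so a half turn about z gives the same grasp; the last joint's range is limited). The gripper opens to 93 mm and grips with 3 to 60 N. Pads are 15 mm wide; open, the fingers measure 128 mm over their backs; the gripper's body (75 mm by 188 mm) begins 65 mm behind the grasp point.
Start: joints at [1.04, 0.13, 1.488, -0, 1.523, -0.085], TCP at [0.259, 0.541, 0.219] pointing down, gripper open.
Joint ranges: [-2.96, 2.96], [-0.89, 2.26], [0.02, 2.5], [-1.34, 4.48], [0, 2.73], [-2.66, 2.66]. Speed limits (rad/s): [2.39, 2.39, 2.79, 3.14, 3.14, 3.14].

### API

Orientations are given as a rotation vector (axis times angle).
In Python, from plant import robot gives the robot as it stands.
- The arm moves only by the tool jog_arm, never from a script. Its argument "commands" is a list of rows, each a list of 3 entries, a list of its own where there are three numbers: the shift along the world's x, y, z scaled (see below), then the turn, a rotation vector about the world's x, y, z scaled (see below), then the closure, from -1 (fully open) to 1 (shut), so that 0 is half open. In form: [[[tx, ty, tz], [ax, ay, az], hand], ...]. A call has 1 to 10 rows; each row is the pose to reach, as a shift and turn from the pose measured when the call began, turning the shorter way round; what a row does not reach only later rows make up. The controller multiplies each number of a shift by 0.6 m and each number of a turn by 2 pi rad. A row lasts 1/8 s, in which the tool goes at most 62.5 mm and 10.7 degrees, less where a joint would pass 70% of its speed; a pose out of reach is approached as far as the arm can. A call with a number of a shift or a turn outside -1 to 1 is refused whole. A call with a gripper value outside its range is refused whole. The fingers move at their own pace and stop on an object; "newtons" is the grip in N (left out, the last holds). Time passes only in rows, so rows that repeat a pose let the fingers close. It gives the time, the measured TCP pose, the force and the opening at its end, in the units of the state.
- robot.read_state(): the state, without advancing time (a new reading comes with each control period).
- robot.read_camera(name): name is "scene" or "top"; returns a dict with "pixels" (400x640x3 uint8, red, green, blue), "fovy" (degrees; the focal length in pixels is half the picture's height over the tangent of half this angle, whatever the lens; pixels are square), "cx", "cy" (the principal point, pixels), "rvec" (rotation vector, rad) and "tvec" (3), from world to camera coordinates, as OpenCV has them. Camera axes: x right, y down, z forward; pixel columns grow to the right and rows downward; lengths in m; the calibration is good to about 2 mm. A picture is of the moment at which its call begins. There is no depth.
- robot.close_job(): hands the job in, once; it reports no verdict.
Trained networks look in the newest picture that a camera, given by its name, has taken for a name from the list of things; names that differ only in an ending like _2 or _b are one class to them, and where a whole thing is asked for, a point or a joint stands for the part that bears it (a point fixed in the world has none). Each returns a list of dicts, best first, with "p" (0 to 1); they miss things now and then, are a little off and sometimes report something else, mostly with a low value. They report only what shows in the picture. A call takes as long as a camera call.
- robot.trace(camera, name): "pixels" (400x640 bool, what is visible of it) and "uv" ([column, row] in pixels, amid what is visible of it).
The state is a dict: "t": time; "q": joint angles; "dq": joint speeds; "joint_torque": joint torques, N m; "tool_pos": TCP position; "orientation": TCP orientation; "force": force on the tool from outside, world axes, zero at the start; "wrist_torque": the same for the moment, N m; "opening": finger opening in m.
Only numpy, scipy, OpenCV 4.12 (cv2) and the standard library are available. Lean on these libraries where they do the work, as an engineer would, in place of code of your own. Each camera call takes 0.05 s, during which the arm holds its last target.

## Working session

There is one attempt and no reset: what is moved stays moved. The work goes in short steps, Python scripts to look and compute and a tool call to move; the robot and the scene stay as the last step left them, time stands still between calls to the robot, and variables do not carry over. Pictures are saved under pics/ and viewed, and the job is handed in when it is done.

Besides the shell and the picture viewer there is one more tool, called after "Emit:" in YAML: its name, and indented under it one key for each argument. jog_arm: Moves the arm, as the interface text tells. Shifts and turns lie within -1 to 1; 1 stands for 0.6 m of shift or 2 pi rad of turn. Its arguments: {"type":"object","properties":{"commands":{"type":"array"},"newtons":{"type":"number"}},"required":["commands"]}

```bash
ls; mkdir -p pics; python3 - <<'E'
from plant import robot
import cv2,numpy as np
s=robot.read_state();print(s)
for n in("scene","top"):
    c=robot.read_camera(n);cv2.imwrite(f"pics/{n}0.png",c["pixels"][:,:,::-1])
    print(n,{k:c[k] for k in c if k!="pixels"})
E
```

```text
pics
{'t': 0.0, 'q': array([ 1.03958949e+00,  1.31203282e-01,  1.48926025e+00, -1.30364478e-05,
        1.52297543e+00, -8.53981517e-02]), 'dq': array([ 0.00072033, -0.00110838, -0.00147086,  0.00083097, -0.00012866,
        0.0012832 ]), 'joint_torque': array([ 4.56569087e-04, -5.59826446e+01, -4.91768432e+01,  7.70048727e-02,
        3.50936246e-02, -1.21655262e-04]), 'tool_pos': array([0.25841162, 0.54088151, 0.21757273]), 'orientation': array([-6.94367673e-01, -3.06333289e+00,  2.76916149e-03]), 'force': array([-0.68744434, -0.25055718,  0.68755088]), 'wrist_torque': array([-0.03010743, -0.03388827,  0.0430498 ]), 'opening': 0.0932987177145874}
scene {'fovy': 49.010218263065774, 'cx': 318.1451289546063, 'cy': 202.31150131347508, 'rvec': array([ 2.32940453, -0.76487193,  0.25989303]), 'tvec': array([-0.37296014,  0.22438686,  1.41025365])}
top {'fovy': 49.362837392087656, 'cx': 308.93503997077477, 'cy': 203.36638086260876, 'rvec': array([ 2.0952394 , -2.12361953,  0.19058537]), 'tvec': array([-0.03796835,  0.44533851,  1.28665481])}
```

View pics/scene0.png

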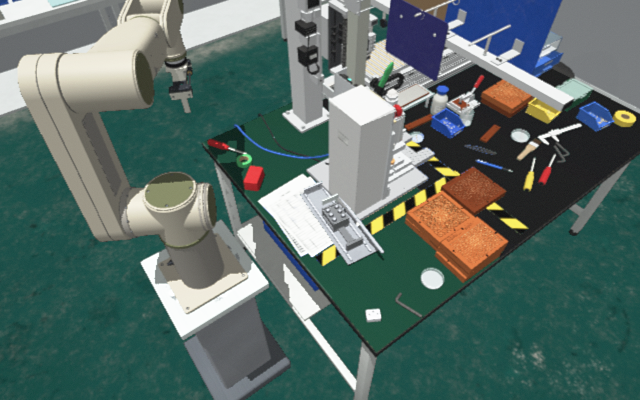

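View pics/top0.png

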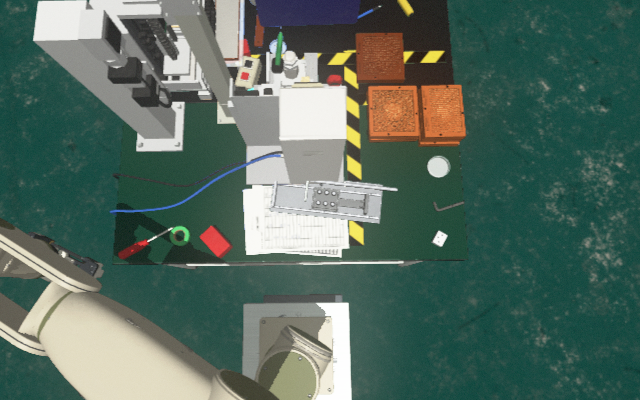

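```bash
cat > h.py <<'E'
import numpy as np,cv2
def K(c):
    f=200/np.tan(np.radians(c["fovy"])/2); return np.array([[f,0,c["cx"]],[0,f,c["cy"]],[0,0,1.]])
def proj(c,P): return cv2.projectPoints(np.atleast_2d(np.float64(P)),c["rvec"],c["tvec"],K(c),None)[0][:,0]
def onz(c,uv,z):
    R=cv2.Rodrigues(c["rvec"])[0];o=-R.T@c["tvec"]
    out=[]
    for u in np.atleast_2d(uv):
        d=R.T@np.linalg.inv(K(c))@np.array([u[0],u[1],1.]);out.append(o+d*(z-o[2])/d[2])
    return np.array(out)
E
python3 - <<'E'
from plant import robot
from h import *
for n,(x0,y0,x1,y1) in {"top":(235,165,405,255),"scene":(240,165,400,275)}.items():
    c=robot.read_camera(n);im=c["pixels"][y0:y1,x0:x1,::-1]
    cv2.imwrite(f"pics/{n}z.png",cv2.resize(im,None,fx=4.7,fy=4.7,interpolation=cv2.INTER_CUBIC))
    for k in("chute","rack","gate","rail_end","push_face","red_case","tape_roll","spare_die","nut_dish"):
        r=robot.trace(n,k)
        for d in r[:2]:
            m=d["pixels"];ys,xs=np.nonzero(m)
            print(n,k,round(d["p"],2),np.round(d["uv"]),xs.min() if len(xs) else None,xs.max(),ys.min(),ys.max(),len(xs),onz(c,d["uv"],0.02)[0].round(3))
        if r: np.save(f"m_{n}_{k}.npy",r[0]["pixels"])
E
```

```text
top chute 0.49 [331. 189.] 269 394 180 222 3007 [ 0.496 -0.114  0.02 ]
top rack 0.8 [333. 201.] 311 368 187 214 888 [ 0.455 -0.119  0.02 ]
top gate 0.62 [368. 187.] 307 395 182 190 189 [ 0.5   -0.228  0.02 ]
top rail_end 0.72 [351. 186.] 305 396 180 194 331 [ 0.503 -0.175  0.02 ]
top push_face 0.9 [332. 202.] 311 368 187 214 907 [ 0.454 -0.114  0.02 ]
top red_case 0.84 [219. 244.] 201 231 227 257 526 [0.328 0.233 0.02 ]
top tape_roll 0.57 [184. 239.] 169 189 226 245 262 [0.344 0.342 0.02 ]
top spare_die 0.74 [179. 235.] 169 188 226 244 217 [0.355 0.359 0.02 ]
top spare_die 0.7 [439. 239.] 432 446 231 245 153 [ 0.333 -0.439  0.02 ]
top nut_dish 0.57 [437. 164.] 427 449 156 177 388 [ 0.569 -0.45   0.02 ]
scene chute 0.77 [344. 226.] 301 383 181 264 2240 [ 0.471 -0.138  0.02 ]
scene chute 0.18 [434. 279.] 421 442 269 288 350 [ 0.565 -0.465  0.02 ]
scene rack 0.97 [342. 220.] 322 363 204 250 742 [ 0.48  -0.114  0.02 ]
scene gate 0.68 [359. 220.] 323 383 195 252 254 [ 0.528 -0.148  0.02 ]
scene rail_end 0.88 [362. 224.] 322 383 195 252 362 [ 0.525 -0.166  0.02 ]
scene push_face 0.84 [337. 222.] 322 363 203 250 786 [ 0.46  -0.111  0.02 ]
scene push_face 0.37 [374. 314.] 366 380 309 321 168 [ 0.342 -0.445  0.02 ]
scene red_case 0.82 [252. 177.] 245 264 166 190 379 [0.338 0.253 0.02 ]
scene tape_roll 0.61 [243. 161.] 237 252 154 167 167 [0.35  0.347 0.02 ]
scene tape_roll 0.49 [340. 225.] 323 362 204 249 682 [ 0.462 -0.128  0.02 ]
scene spare_die 0.69 [374. 316.] 366 380 309 321 172 [ 0.338 -0.449  0.02 ]
scene spare_die 0.41 [337. 203.] 322 381 195 250 178 [ 0.515 -0.04   0.02 ]
scene nut_dish 0.96 [431. 277.] 421 443 269 289 370 [ 0.562 -0.456  0.02 ]
```

View pics/topz.png

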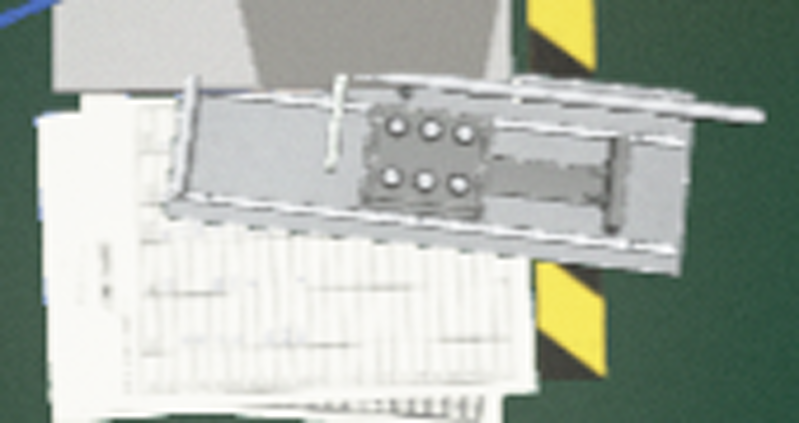

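View pics/scenez.png

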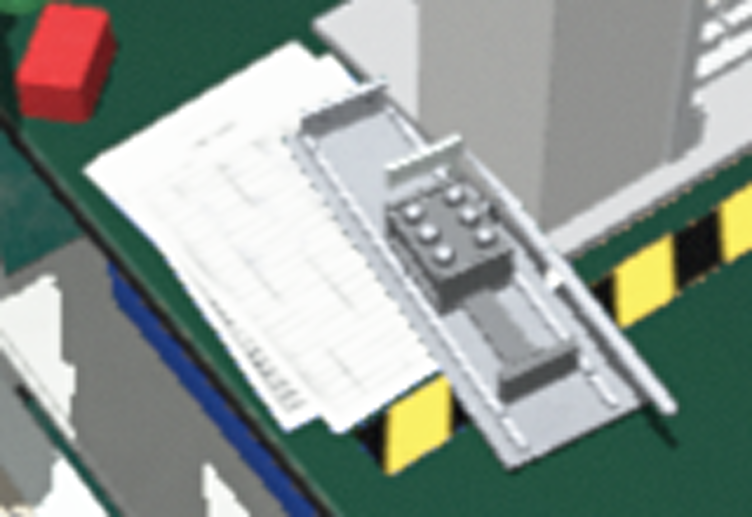

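```bash
cat > fit.py <<'E'
from plant import robot
from h import *
from scipy.optimize import least_squares
import json
C={n:robot.read_camera(n) for n in("top","scene")}
def T(p,P):
    P=np.atleast_2d(P)/1000.;a=p[2];R=np.array([[np.cos(a),-np.sin(a),0],[np.sin(a),np.cos(a),0],[0,0,1]])
    return P@R.T+[p[0],p[1],.008]
obs=[("top",(693,97),(-235,-15,4)),("top",(680,274),(-235,110,4)),("top",(765,116),(-270,8,48)),
("scene",(510,468),(-235,110,4)),("scene",(638,403),(-235,-15,4)),("scene",(673,408),(-270,8,48)),("top",(165,214),(110,110,4)),
("top",(331,170),(0,75,60)),("scene",(386,165),(0,75,60))]
off={"top":(235,165),"scene":(240,165)}
def res(p):
    r=[]
    for n,uv,P in obs:
        r.append(proj(C[n],T(p,P))[0]-(np.array(uv)/4.7+off[n]-.4))
    return np.array(r)
s=least_squares(lambda p:res(p).ravel(),[.5,-.05,1.5],loss="soft_l1")
print(s.x,np.round(res(s.x),1).tolist())
json.dump(list(s.x),open("chute.json","w"))
def draw(p,xr,tag,q=0):
    for n in C:
        im=C[n]["pixels"][:,:,::-1].copy();x0,y0=off[n];im=cv2.resize(im[y0:y0+105,x0:x0+170],None,fx=4.7,fy=4.7,interpolation=cv2.INTER_CUBIC)
        def L(pts,col,close=True):
            uv=((proj(C[n],T(p,pts))-off[n]+.5)*4.7).round().astype(int)
            cv2.polylines(im,[uv],close,col,1)
        L([(-235,-15,4),(110,-15,4),(110,110,4),(-235,110,4)],(0,0,255))
        for y in (24.5,91.5): L([(-235,y,12),(95,y,12)],(0,255,255),False)
        L([(95,24.5,37),(95,91.5,37)],(255,0,255),False)
        r=lambda y,z:(0,y*np.cos(q)-(z-16)*np.sin(q),16+(z-16)*np.cos(q)+y*np.sin(q))
        L([r(75,36),r(75,60),r(0,60)],(255,0,0),False)
        e=(8*np.cos(q)-32*np.sin(q),16+8*np.sin(q)+32*np.cos(q))
        L([(-270,*e),(-4,*e)],(255,0,0),False)
        L([(xr+a,58+b,52) for a,b in((-40,-31),(40,-31),(40,31),(-40,31))],(0,255,0))
        L([(xr-130,58+b,z+4) for b,z in((-31,0),(31,0),(31,34),(-31,34))],(0,255,0))
        cv2.imwrite(f"pics/{n}_{tag}.png",im)
if __name__=="__main__":
    import sys
    xr=float(sys.argv[1]);draw(s.x,xr,sys.argv[2])
E
python3 fit.py -75 ov1
```

```text
[ 0.52567808 -0.04294728  1.43876119] [[1.1, -1.2], [0.3, 0.2], [-1.2, -0.1], [-1.1, 0.6], [4.4, -1.3], [-1.8, 0.6], [-0.3, 0.1], [0.1, -1.1], [-0.6, 1.1]]
```

View pics/top_ov1.png

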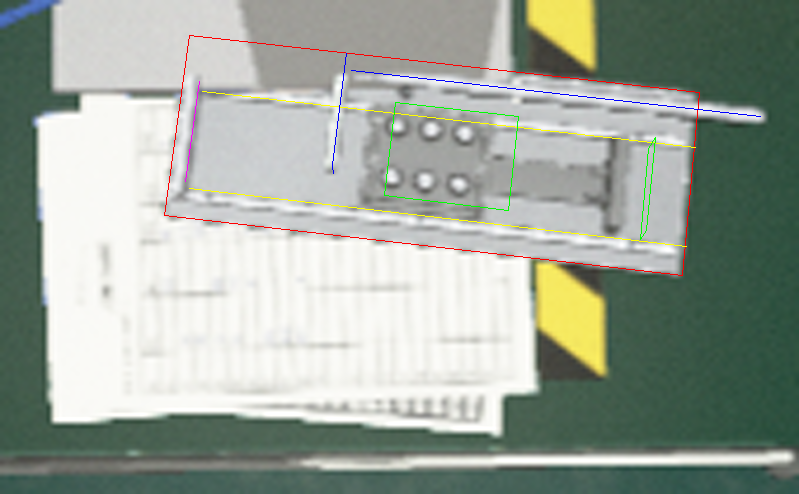

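View pics/scene_ov1.png

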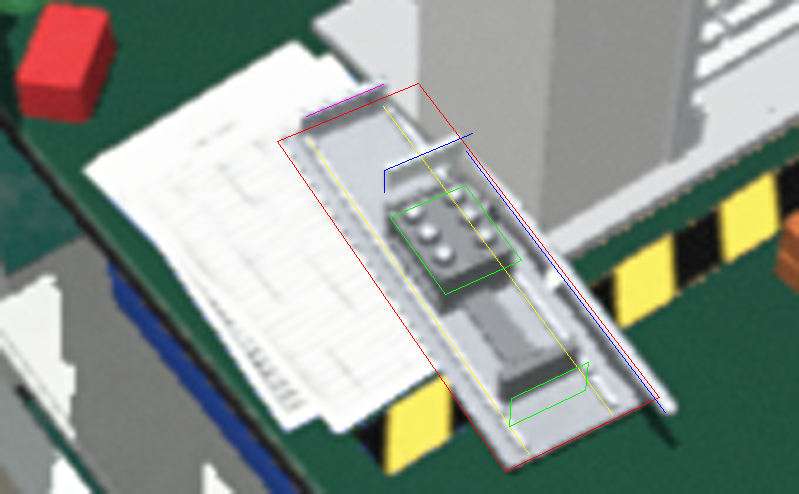

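```bash
python3 - <<'E'
from plant import robot
from h import *
c=robot.read_camera("top");im=c["pixels"][:,:,::-1]
print(onz(c,[(290,184),(250,184)],0.0),onz(c,[(290,184),(250,184)],0.02))
cv2.imwrite("pics/t_a.png",cv2.resize(im[170:220,262:330],None,fx=11,fy=11,interpolation=cv2.INTER_NEAREST))
cv2.imwrite("pics/t_b.png",cv2.resize(im[75:225,225:360],None,fx=4,fy=4,interpolation=cv2.INTER_NEAREST))
c=robot.read_camera("scene");im=c["pixels"][:,:,::-1]
cv2.imwrite("pics/s_a.png",cv2.resize(im[165:235,295:380],None,fx=8,fy=8,interpolation=cv2.INTER_NEAREST))
E
```

```text
[[0.51751749 0.0164629  0.        ]
 [0.51959687 0.14444128 0.        ]] [[0.5125579  0.01524582 0.02      ]
 [0.51460644 0.14132556 0.02      ]]
```

View pics/t_a.png

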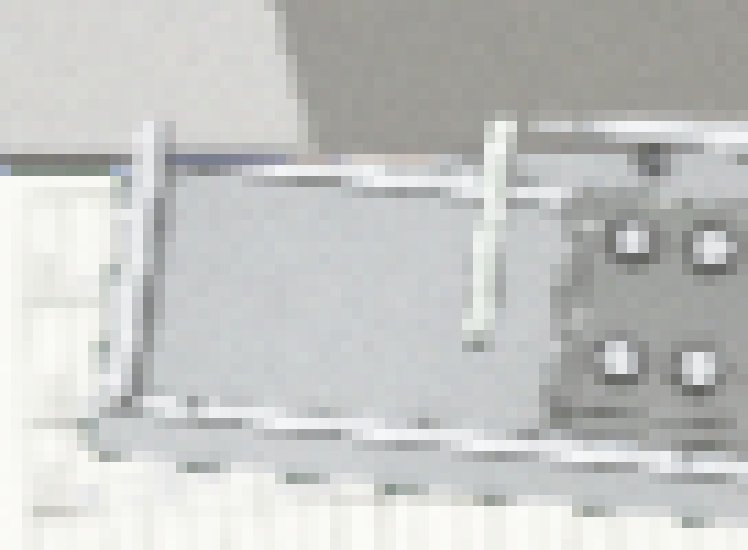

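View pics/t_b.png

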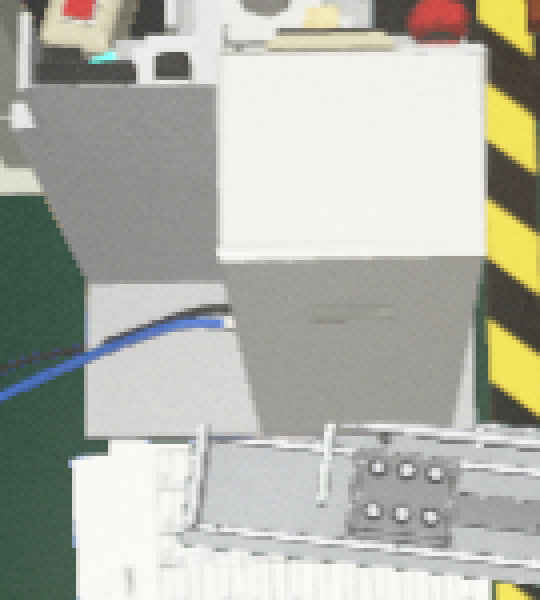

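View pics/s_a.png

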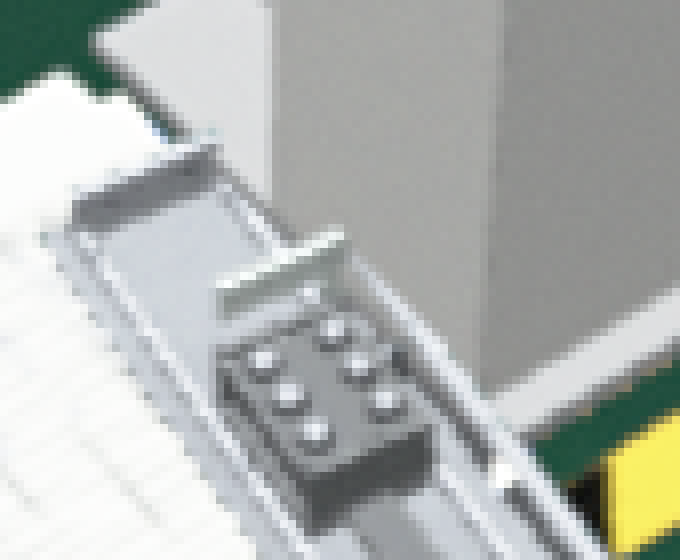

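```bash
python3 - <<'E'
from plant import robot
from h import *
ct=robot.read_camera("top");cs=robot.read_camera("scene")
def P(c): return K(c)@np.c_[cv2.Rodrigues(c["rvec"])[0],c["tvec"]]
def tri(a,b):
    X=cv2.triangulatePoints(P(ct),P(cs),np.float64(a).reshape(2,1),np.float64(b).reshape(2,1))[:,0];X=X[:3]/X[3]
    print(X.round(4),(proj(ct,X)[0]-a).round(1),(proj(cs,X)[0]-b).round(1))
print("base left corner");tri((246.2,183.6),(306.7,170))
print("rail end");tri((235+765/4.7-.5,165+116/4.7-.5),(240+673/4.7-.5,165+408/4.7-.5))
print("plate corner -235,110");tri((235+680/4.7-.5,165+274/4.7-.5),(240+510/4.7-.5,165+468/4.7-.5))
print("blade tip");tri((262+475/11-.5,170+335/11-.5),(295+218/8-.5,165+285/8-.5))
print("rail gate end");tri((262+520/11-.5,170+128/11-.5),(295+350/8-.5,165+245/8-.5))
print("stop near");tri((262+125/11-.5,170+400/11-.5),(295+75/8-.5,165+197/8-.5))
print("stop far");tri((262+152/11-.5,170+125/11-.5),(295+213/8-.5,165+143/8-.5))
for i,(u) in enumerate([(225+262/4,75+435/4),(225+452/4,75+428/4)]): print("col",onz(ct,u,0.012))
print("col scene",onz(cs,[(295+490/8,165+395/8),(295+270/8,165+200/8)],0.012), "base right",onz(cs,(361.2,220),.005))
E
```

```text
base left corner
[0.5156 0.1511 0.0294] [ 0.2 -0.6] [-0.5  0.1]
rail end
[ 0.4828 -0.3127  0.0621] [ 0.3 -0.7] [-0.7  0.2]
plate corner -235,110
[ 0.3881 -0.2608  0.012 ] [ 0.2 -0.5] [-0.5  0.2]
blade tip
[ 0.4521 -0.0325  0.0694] [ 0.2 -0.6] [-0.5  0.2]
rail gate end
[ 0.512  -0.0458  0.0662] [ 0.4 -0.9] [-0.8  0.3]
stop near
[0.4416 0.0649 0.0461] [ 0.4 -1.1] [-1.   0.3]
stop far
[0.5189 0.0598 0.0377] [-0.  0.] [ 0. -0.]
col [[0.51532972 0.01414739 0.012     ]]
col [[ 0.51857721 -0.13603717  0.012     ]]
col scene [[ 0.54051226 -0.1183898   0.012     ]
 [ 0.53253285  0.03157118  0.012     ]] base right [[ 0.54221469 -0.1440923   0.005     ]]
```

```bash
python3 - <<'E'
from plant import robot
from h import *
c=robot.read_camera("scene");im=c["pixels"][:,:,::-1]
cv2.imwrite("pics/s_b.png",cv2.resize(im[75:225,310:440],None,fx=4,fy=4,interpolation=cv2.INTER_NEAREST))
E
```

```text
(no output)
```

View pics/s_b.png

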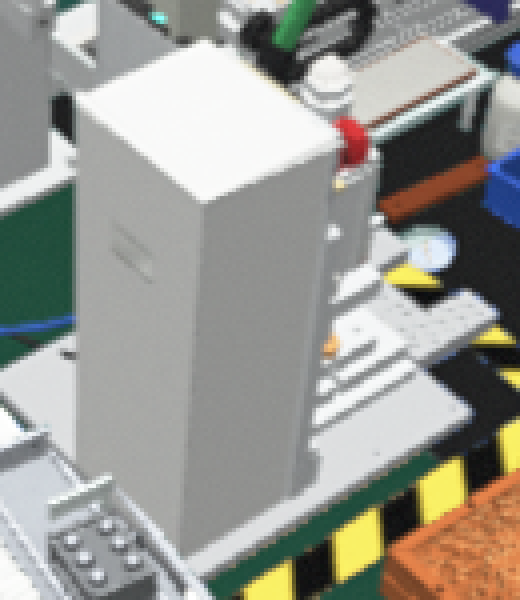

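```bash
python3 - <<'E'
from plant import robot
from h import *
ct=robot.read_camera("top");cs=robot.read_camera("scene")
def P(c): return K(c)@np.c_[cv2.Rodrigues(c["rvec"])[0],c["tvec"]]
def tri(a,b):
    X=cv2.triangulatePoints(P(ct),P(cs),np.float64(a).reshape(2,1),np.float64(b).reshape(2,1))[:,0];X=X[:3]/X[3]
    print(X.round(4),(proj(ct,X)[0]-a).round(1),(proj(cs,X)[0]-b).round(1));return X
R=tri((346,138.3),(360.2,125.2));L=tri((278.8,139),(328.7,98.7))
tri((225+22,75+435/4),(306.7,170))
for z in (0,.02,.04,.06):
    for X in (R,L): print(z,proj(ct,[X[0],X[1],z])[0].round(1),proj(cs,[X[0],X[1],z])[0].round(1))
E
```

```text
[ 0.5127 -0.1344  0.4351] [ 0.3 -0.7] [-0.5  0.2]
[0.5149 0.0134 0.435 ] [ 0.5 -1.1] [-0.8  0.3]
[0.514  0.1481 0.033 ] [ 0.2 -0.5] [-0.4  0.1]
0 [337.4 184.7] [352.8 223.1]
0 [291.  184.8] [327.9 197.3]
0.02 [337.6 183.2] [353.  219.6]
0.02 [290.6 183.3] [327.9 193.7]
0.04 [337.9 181.6] [353.3 215.9]
0.04 [290.2 181.7] [327.9 190. ]
0.06 [338.2 180. ] [353.6 212.2]
0.06 [289.8 180.1] [327.9 186.2]
```

```bash
cat > fit2.py <<'E'
from plant import robot
from h import *
from scipy.optimize import least_squares
import json
C={n:robot.read_camera(n) for n in("top","scene")}
from fit import T,draw
A=lambda u,v:(235+u/4.7-.5,165+v/4.7-.5)      # topz
B=lambda u,v:(240+u/4.7-.5,165+v/4.7-.5)      # scenez
TA=lambda u,v:(262+u/11-.5,170+v/11-.5); SA=lambda u,v:(295+u/8-.5,165+v/8-.5)
pts=[("top",A(680,274),(-235,110,4)),("top",A(693,97),(-235,-15,4)),("scene",B(510,468),(-235,110,4)),("top",TA(475,338),(0,75,60)),("scene",SA(218,285),(0,75,60)),
("top",A(765,116),(-270,8,48)),("scene",B(673,408),(-270,8,48)),("top",TA(125,400),(95,91.5,37)),("scene",SA(75,197),(96,91.5,37)),("top",TA(95,430),(110,110,4))]
lines=[("top",TA(200,403),(21.5+73,12)),("top",TA(740,466),(94.5,12)),("top",A(660,248),(94.5,12)),("top",A(675,139),(21.5,12)),("top",A(520,126),(21.5,12)),
("top",TA(640,130),(8,48)),("top",A(700,108),(8,48)),("scene",SA(420,320),(8,48)),("scene",B(620,350),(8,48))]
def res(p):
    o={"top":p[3:5],"scene":p[5:7]};r=[]
    for n,uv,P in pts: r+=list(proj(C[n],T(p,P))[0]+o[n]-uv)
    for n,uv,(y,z) in lines:
        a,b=proj(C[n],T(p,[(-250,y,z),(100,y,z)]))+o[n];d=(b-a)/np.linalg.norm(b-a);e=np.array(uv)-a
        r.append(1.5*(d[0]*e[1]-d[1]*e[0]))
    return np.array(r+list(p[3:7]*1.0))
s=least_squares(res,[.52,-.04,1.44,0,0,0,0],loss="soft_l1")
print(s.x.round(4));r=res(s.x);print(r[:2*len(pts)].reshape(-1,2).round(1).tolist(),r[2*len(pts):].round(1))
json.dump(list(s.x),open("chute.json","w"))
import sys
if __name__=="__main__":
    import h,fit
    p=s.x
    o={"top":p[3:5],"scene":p[5:7]}
    f0=fit.proj
    def pj(c,P): return f0(c,P)+(o["top"] if abs(c["cx"]-C["top"]["cx"])<1e-6 else o["scene"])
    fit.proj=pj; fit.draw(p[:3],float(sys.argv[1]),sys.argv[2])
E
sed -i 's/^s=least/if 1:\n  s=least/; ' fit.py; python3 fit2.py -57 ov2
```

```text
[ 0.52567808 -0.04294728  1.43876119] [[1.1, -1.2], [0.3, 0.2], [-1.2, -0.1], [-1.1, 0.6], [4.4, -1.3], [-1.8, 0.6], [-0.3, 0.1], [0.1, -1.1], [-0.6, 1.1]]
[ 0.5262 -0.0423  1.4433 -0.1534  0.4926  0.4729 -0.2753]
[[0.3, 0.3], [0.8, -1.1], [-0.2, 0.2], [0.2, -0.2], [-0.1, 0.2], [-1.4, -0.0], [-0.9, 0.1], [0.8, -2.4], [0.9, -0.5], [-1.0, 2.2]] [ 0.6  0.2 -0.2  0.4 -0.9 -0.6  0.5  1.8 -0.9 -0.2  0.5  0.5 -0.3]
```

View pics/top_ov2.png

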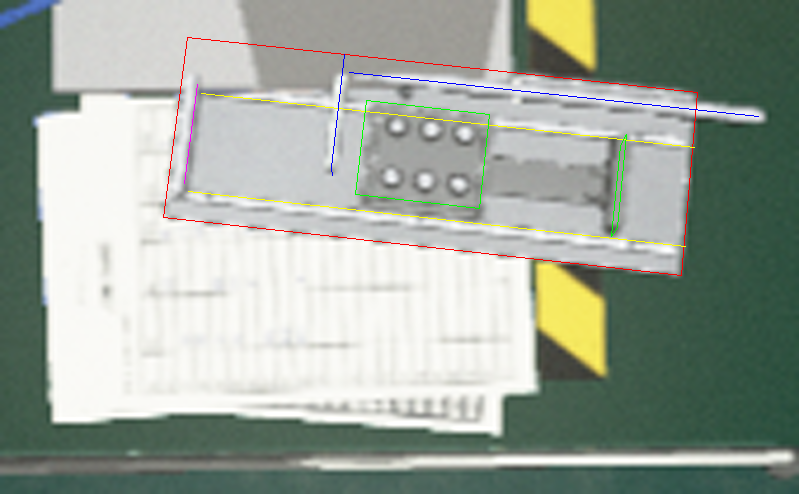

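View pics/scene_ov2.png

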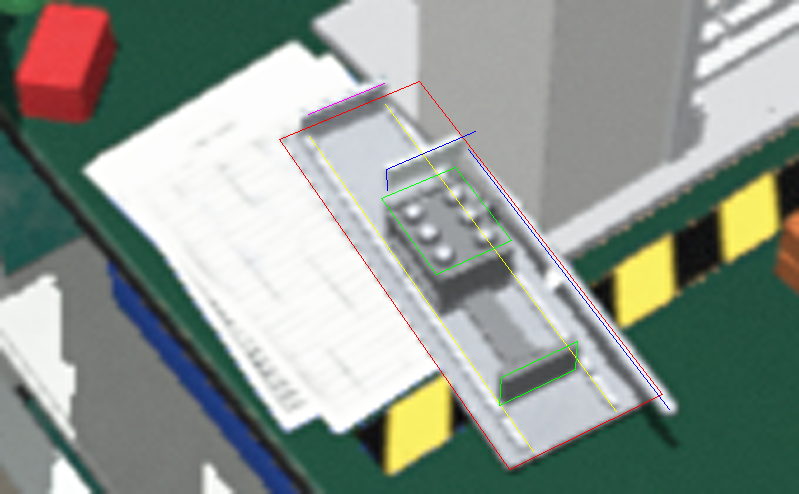

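```bash
cat > plan.py <<'E'
from h import *
import json
from scipy.spatial.transform import Rotation as Ro
p=json.load(open("chute.json"))
ca,sa=np.cos(p[2]),np.sin(p[2])
ex=np.array([ca,sa,0]);ey=np.array([-sa,ca,0]);ez=np.array([0,0,1.]);O=np.array([p[0],p[1],.008])
W=lambda x,y,z:O+(ex*x+ey*y+ez*z)/1000
def inv(P): d=np.array(P)-O; return np.array([d@ex,d@ey,d[2]])*1000
phi=np.arcsin(.85);t=np.radians(20)
u=np.cos(phi)*ex+np.sin(phi)*ey; n=np.sin(phi)*ex-np.cos(phi)*ey
a=np.sin(t)*n-np.cos(t)*ez
def Rt(s):
    y=s*u; return Ro.from_matrix(np.c_[np.cross(y,a),y,a])
E
python3 - <<'E'
from plan import *
from plant import robot
s=robot.read_state();R0=Ro.from_rotvec(s["orientation"]);print(s["tool_pos"],R0.as_matrix().round(2),"t",s["t"])
for sg in(1,-1):
    rv=(Rt(sg)*R0.inv()).as_rotvec();print(sg,rv.round(3),np.degrees(np.linalg.norm(rv)),(rv/2/np.pi).round(4))
for q in [(-229.5,70,19),(-229.5,31.4,19),(-110,31.4,19)]: print(W(*q).round(4))
print("u",u,"n",n,"ex",ex,"ey",ey)
E
```

```text
[0.25869635 0.54137725 0.21863228] [[-0.9   0.43 -0.  ]
 [ 0.43  0.9   0.  ]
 [ 0.    0.   -1.  ]] t 1.75
1 [ 0.083 -0.367  1.32 ] 78.63764084949446 [ 0.0131 -0.0584  0.2101]
-1 [ 0.391  0.088 -1.787] 104.9111489389871 [ 0.0623  0.014  -0.2843]
[ 0.4275 -0.261   0.027 ]
[ 0.4658 -0.266   0.027 ]
[ 0.481  -0.1474  0.027 ]
u [-0.7761439   0.63055582  0.        ] n [0.63055582 0.7761439  0.        ] ex [0.12711328 0.99188821 0.        ] ey [-0.99188821  0.12711328  0.        ]
```

Emit:
jog_arm:
  commands:
    - [[0.017,-0.08,0.03],[0.0062,0.0014,-0.028],-0.56]
    - [[0.033,-0.16,0.05],[0.0125,0.0028,-0.057],-0.56]
    - [[0.05,-0.25,0.05],[0.0187,0.0042,-0.085],-0.56]
    - [[0.067,-0.34,0.05],[0.025,0.0056,-0.114],-0.56]
    - [[0.083,-0.43,0.05],[0.031,0.007,-0.142],-0.56]
    - [[0.1,-0.52,0.05],[0.0374,0.0084,-0.17],-0.56]
    - [[0.117,-0.62,0.05],[0.0436,0.0098,-0.199],-0.56]
    - [[0.133,-0.72,0.05],[0.05,0.0112,-0.227],-0.56]
    - [[0.15,-0.82,0.05],[0.056,0.0126,-0.256],-0.56]
    - [[0.167,-0.91,0.05],[0.0623,0.014,-0.2843],-0.56]
  newtons: 40

```text
t: 3.0
tool_pos: [0.3585, -0.0034, 0.2492]
orientation: [-2.654, -1.307, -0.469]
force: [1.0, -0.2, -0.1]
opening: 0.0728
```

```bash
cat > st.py <<'E'
from plan import *
from plant import robot
import sys
s=robot.read_state();R0=Ro.from_rotvec(s["orientation"])
print("t",s["t"],"pos",s["tool_pos"].round(4),"chute",inv(s["tool_pos"]).round(1),"F",s["force"].round(1),"open",round(s["opening"],4),"q",s["q"].round(2))
print("turn left",((Rt(-1)*R0.inv()).as_rotvec()/2/np.pi).round(4))
for a_ in sys.argv[1:]:
    g=W(*map(float,a_.split(",")));print(a_,"shift",((g-s["tool_pos"])/.6).round(4))
E
python3 st.py -- 2>/dev/null -229.5,70,60 || python3 st.py
```

```text
t 3.0 pos [ 0.3585 -0.0034  0.2492] chute [ 17.3 171.3 241.2] F [ 1.  -0.2 -0.1] open 0.0728 q [-0.53 -0.8   2.21  0.34  1.67  0.17]
turn left [ 0.001   0.0006 -0.004 ]
t 3.0 pos [ 0.3585 -0.0034  0.2492] chute [ 17.3 171.3 241.2] F [ 1.  -0.2 -0.1] open 0.0728 q [-0.53 -0.8   2.21  0.34  1.67  0.17]
turn left [ 0.001   0.0006 -0.004 ]
```

```bash
python3 st.py=1 2>/dev/null; python3 st.py " -260,100,140" " -232,72,90" " -230,70,19"
```

```text
t 3.0 pos [ 0.3585 -0.0034  0.2492] chute [ 17.3 171.3 241.2] F [ 1.  -0.2 -0.1] open 0.0728 q [-0.53 -0.8   2.21  0.34  1.67  0.17]
turn left [ 0.001   0.0006 -0.004 ]
 -260,100,140 shift [ 0.0591 -0.4735 -0.1687]
 -232,72,90 shift [ 0.1113 -0.4331 -0.2521]
 -230,70,19 shift [ 0.115  -0.4302 -0.3704]
```

Emit:
jog_arm:
  commands:
    - [[0.01,-0.09,0.0],[0.001,0.0006,-0.004],-0.56]
    - [[0.02,-0.18,0.0],[0.001,0.0006,-0.004],-0.56]
    - [[0.03,-0.28,0.0],[0.001,0.0006,-0.004],-0.56]
    - [[0.04,-0.38,-0.03],[0.001,0.0006,-0.004],-0.56]
    - [[0.06,-0.45,-0.09],[0.001,0.0006,-0.004],-0.56]
    - [[0.08,-0.455,-0.17],[0.001,0.0006,-0.004],-0.56]
    - [[0.11,-0.433,-0.23],[0.001,0.0006,-0.004],-0.56]
    - [[0.111,-0.433,-0.252],[0.001,0.0006,-0.004],-0.56]
    - [[0.111,-0.433,-0.252],[0.001,0.0006,-0.004],-0.56]

```text
t: 4.12
tool_pos: [0.4246, -0.2629, 0.0977]
orientation: [-2.667, -1.27, -0.47]
force: [0.6, 0.3, 0.4]
opening: 0.0724
```

```bash
cat > shot.py <<'E'
import sys
from plan import *
from plant import robot
off={"top":(235,165),"scene":(240,150)}
for n in("top","scene"):
    c=robot.read_camera(n);x0,y0=off[n]
    cv2.imwrite(f"pics/{n}_{sys.argv[1]}.png",cv2.resize(c["pixels"][y0:y0+120,x0:x0+165,::-1],None,fx=4.7,fy=4.7,interpolation=cv2.INTER_CUBIC))
E
python3 shot.py a1; python3 st.py " -230,70,19"
```

```text
t 4.225 pos [ 0.4255 -0.2643  0.0997] chute [-233.    71.6   91.7] F [ 0.2 -0.3  0. ] open 0.0724 q [-0.92 -0.02  1.91  0.35  1.35 -0.33]
turn left [0.0004 0.0003 0.    ]
 -230,70,19 shift [ 0.0034  0.0046 -0.1212]
```

View pics/scene_a1.png

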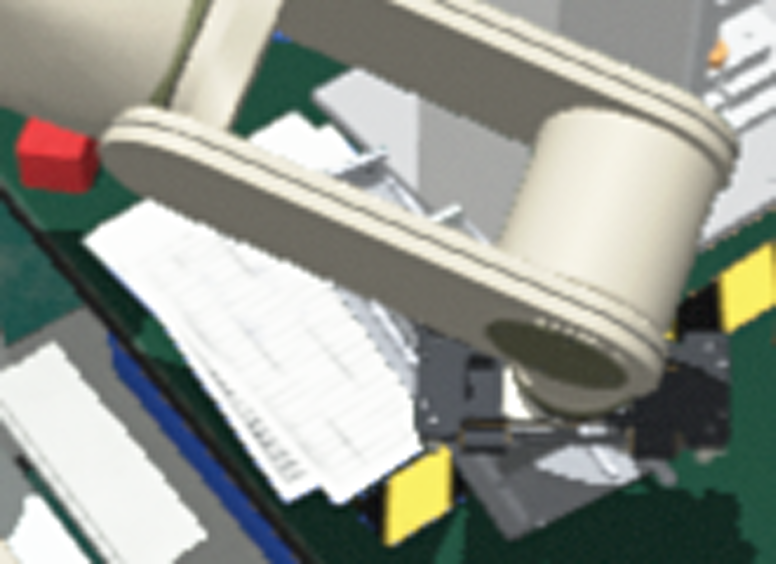

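View pics/top_a1.png

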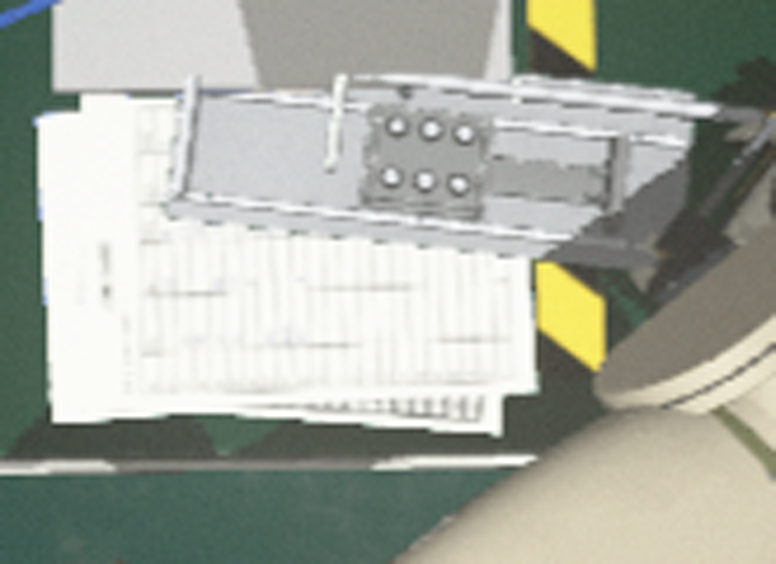

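Emit:
jog_arm:
  commands:
    - [[0.0034,0.0046,-0.04],[0.0004,0.0003,0],-0.56]
    - [[0.0034,0.0046,-0.08],[0.0004,0.0003,0],-0.56]
    - [[0.0034,0.0046,-0.11],[0.0004,0.0003,0],-0.56]
    - [[0.0034,0.0046,-0.121],[0.0004,0.0003,0],-0.56]
    - [[0.0034,0.0046,-0.121],[0.0004,0.0003,0],-0.56]

```text
t: 4.85
tool_pos: [0.4275, -0.2617, 0.0274]
orientation: [-2.668, -1.27, -0.47]
force: [-0.8, -0.1, 0.3]
opening: 0.0724
```

```bash
python3 shot.py a2; python3 st.py " -230,70,19" " -230,58,19" " -230,31.4,19"
```

```text
t 4.95 pos [ 0.428  -0.2621  0.028 ] chute [-230.5   69.4   20. ] F [ 0.  -0.9  0.4] open 0.0728 q [-0.91  0.09  1.95  0.36  1.21 -0.38]
turn left [0.0001 0.0001 0.    ]
 -230,70,19 shift [-0.0008  0.001  -0.0017]
 -230,58,19 shift [ 0.019  -0.0016 -0.0017]
 -230,31.4,19 shift [ 0.063  -0.0072 -0.0017]
```

View pics/top_a2.png

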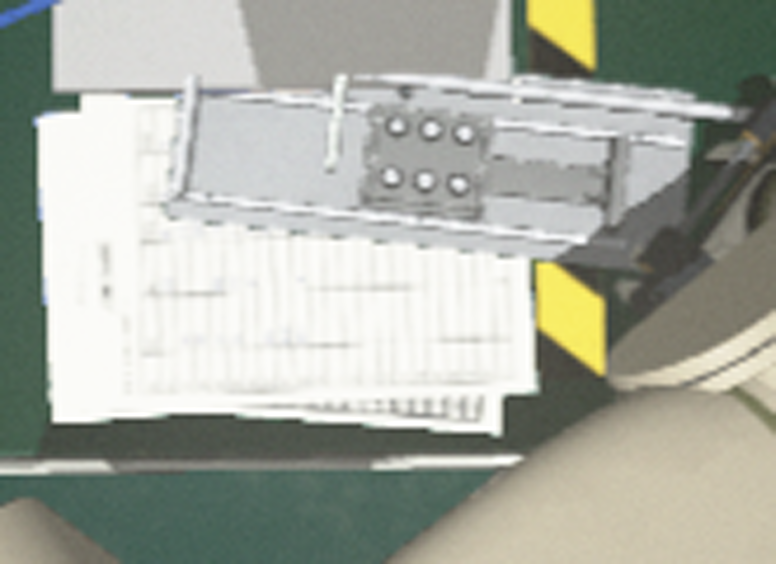

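View pics/scene_a2.png

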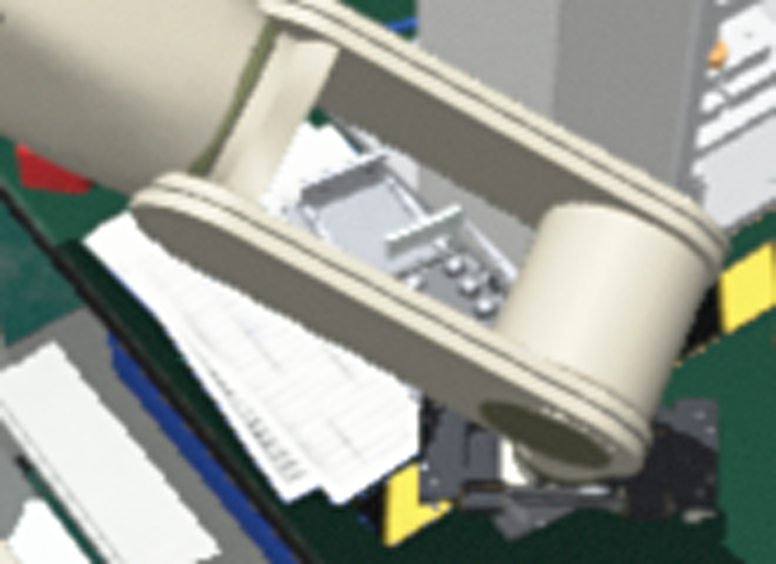

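```bash
python3 - <<'E'
from plant import robot
import cv2
for n,(x0,y0,x1,y1) in {"top":(270,120,480,300),"scene":(200,90,420,270)}.items():
    c=robot.read_camera(n);cv2.imwrite(f"pics/{n}_full2.png",cv2.resize(c["pixels"][y0:y1,x0:x1,::-1],None,fx=3.3,fy=3.3,interpolation=cv2.INTER_CUBIC))
E
```

```text
(no output)
```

View pics/top_full2.png

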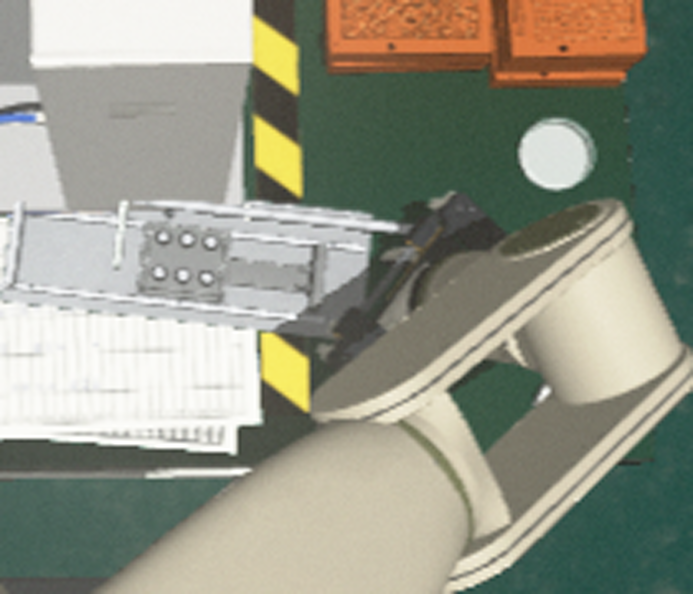

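View pics/scene_full2.png

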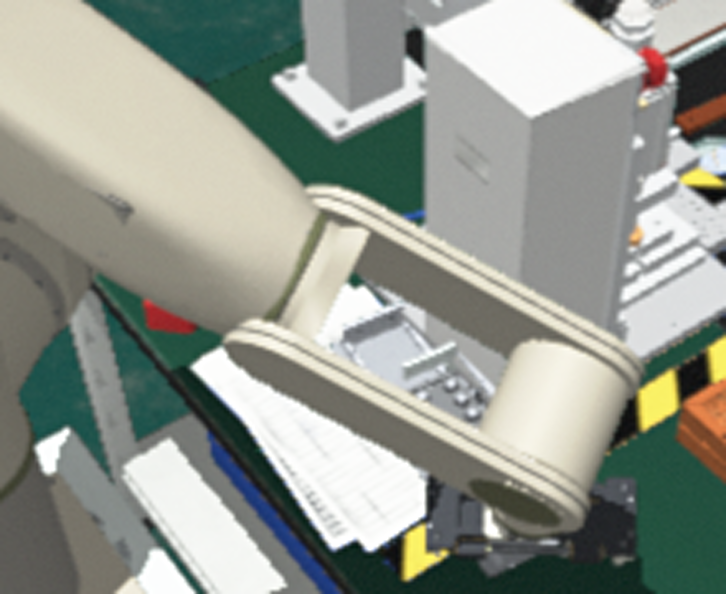

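```bash
python3 - <<'E'
from plant import robot
from h import *
from plan import inv
ct=robot.read_camera("top");cs=robot.read_camera("scene")
def P(c): return K(c)@np.c_[cv2.Rodrigues(c["rvec"])[0],c["tvec"]]
def tri(a,b):
    X=cv2.triangulatePoints(P(ct),P(cs),np.float64(a).reshape(2,1),np.float64(b).reshape(2,1))[:,0];X=X[:3]/X[3]
    print(X.round(3),(proj(ct,X)[0]-a).round(1),(proj(cs,X)[0]-b).round(1),inv(X).round(0));return X
tri((460.9,185.2),(393.9,202.1))
tri((460.9,185.2),(392,208))
tri((270+325/3.3,120+405/3.3),(200+312/3.3,90+195/3.3))
tri((270+690/3.3,120+350/3.3),(374.2,247.6))
E
```

```text
[ 0.408 -0.384  0.418] [ 0.6 -1.5] [-1.4  0.5] [-354.   73.  410.]
[ 0.408 -0.387  0.402] [-0.2  0.5] [ 0.5 -0.2] [-357.   74.  394.]
[ 0.276 -0.168  0.502] [ 0.7 -1.6] [-1.4  0.4] [-156.  232.  494.]
[ 0.319 -0.432  0.366] [-0.5  1.2] [ 1.2 -0.4] [-413.  156.  358.]
```

Emit:
jog_arm:
  commands:
    - [[0.01,-0.001,-0.0015],[0,0,0],-0.56]
    - [[0.02,-0.0018,-0.0015],[0,0,0],-0.56]
    - [[0.03,-0.003,-0.0015],[0,0,0],-0.56]
    - [[0.038,-0.0042,-0.0015],[0,0,0],-0.56]
    - [[0.046,-0.0052,-0.0015],[0,0,0],-0.56]
    - [[0.053,-0.006,-0.0015],[0,0,0],-0.56]
    - [[0.053,-0.006,-0.0015],[0,0,0],-0.56]

```text
t: 6.02
tool_pos: [0.4596, -0.2654, 0.0265]
orientation: [-2.668, -1.27, -0.47]
force: [-2.1, -0.5, 0.0]
opening: 0.0727
```

```bash
python3 shot.py a3; python3 st.py " -230,31.4,19"
```

```text
t 6.125 pos [ 0.4595 -0.2654  0.0266] chute [-229.8   37.8   18.6] F [-2.2 -0.3 -0.4] open 0.0726 q [-0.87  0.15  1.88  0.37  1.2  -0.33]
turn left [ 0.  0. -0.]
 -230,31.4,19 shift [ 0.0105 -0.0017  0.0007]
```

View pics/top_a3.png

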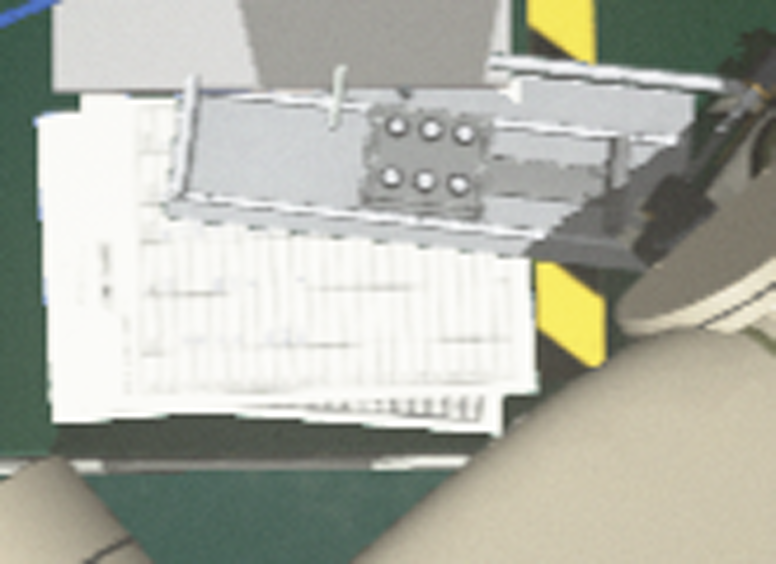

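View pics/scene_a3.png

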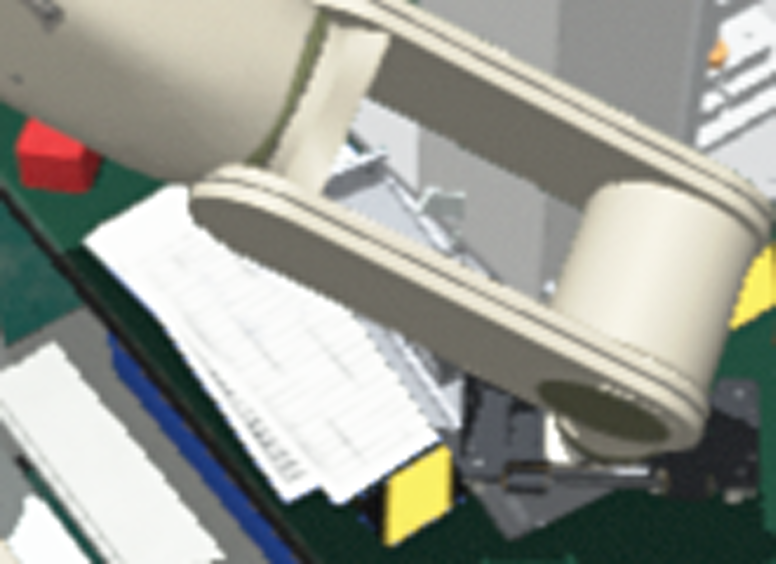

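```bash
python3 - <<'E'
from plant import robot
from plan import *
c=robot.read_camera("top")
o=np.array(p[3:5])
for q in np.arange(.4,1.15,.1):
    r=lambda y,z:(0,y*np.cos(q)-(z-16)*np.sin(q),16+(z-16)*np.cos(q)+y*np.sin(q))
    e=(8*np.cos(q)-32*np.sin(q),16+8*np.sin(q)+32*np.cos(q))
    f=lambda P:((proj(c,W(*P))[0]+o-[235,165]+.5)*4.7).round(0)
    print(q.round(2),"tip lo",f(r(75,36)),"tip hi",f(r(75,60)),"rail -150",f((-150,*e)),f((-235,*e)))
E
```

```text
0.4 tip lo [333. 145.] tip hi [334. 123.] rail -150 [575.  76.] [706.  90.]
0.5 tip lo [334. 135.] tip hi [335. 110.] rail -150 [575.  72.] [706.  86.]
0.6 tip lo [335. 125.] tip hi [336.  97.] rail -150 [576.  67.] [706.  81.]
0.7 tip lo [336. 114.] tip hi [338.  83.] rail -150 [576.  63.] [706.  77.]
0.8 tip lo [337. 102.] tip hi [339.  69.] rail -150 [576.  60.] [706.  74.]
0.9 tip lo [338.  90.] tip hi [341.  56.] rail -150 [576.  56.] [706.  70.]
1.0 tip lo [339.  78.] tip hi [342.  42.] rail -150 [576.  54.] [706.  67.]
1.1 tip lo [340.  66.] tip hi [344.  29.] rail -150 [576.  51.] [706.  65.]
```

Emit:
jog_arm:
  commands:
    - [[0.005,-0.0008,0.0007],[0,0,0],-0.56]
    - [[0.01,-0.0016,0.0007],[0,0,0],-0.56]
    - [[0.0125,-0.002,0.0007],[0,0,0],-0.56]
    - [[0.0125,-0.002,0.0007],[0,0,0],-0.56]

```text
t: 6.68
tool_pos: [0.4663, -0.266, 0.0263]
orientation: [-2.667, -1.27, -0.469]
force: [-4.4, 0.1, -4.8]
opening: 0.0723
```

```bash
python3 shot.py a4; python3 st.py " -210,30,19" " -180,30,19" " -150,30,19" " -125,30,19"
```

```text
t 6.775 pos [ 0.4663 -0.266   0.0263] chute [-229.5   30.9   18.3] F [-5.2 -0.1 -4.9] open 0.0725 q [-0.86  0.17  1.87  0.37  1.2  -0.33]
turn left [-0.0001 -0.0002 -0.    ]
 -210,30,19 shift [0.0057 0.032  0.0011]
 -180,30,19 shift [0.012  0.0816 0.0011]
 -150,30,19 shift [0.0184 0.1312 0.0011]
 -125,30,19 shift [0.0237 0.1725 0.0011]
```

View pics/top_a4.png

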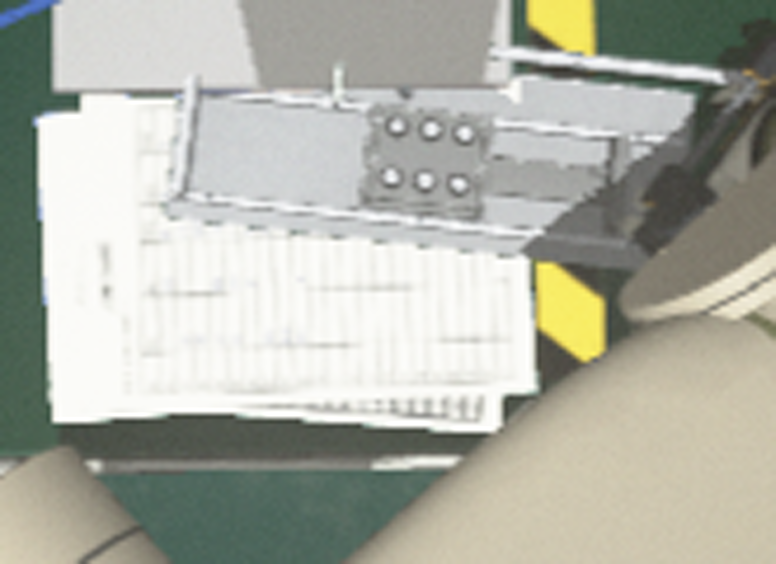

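Emit:
jog_arm:
  commands:
    - [[0.002,0.008,0.001],[0,0,0],-0.56]
    - [[0.004,0.016,0.001],[0,0,0],-0.56]
    - [[0.005,0.024,0.001],[0,0,0],-0.56]
    - [[0.0057,0.032,0.001],[0,0,0],-0.56]
    - [[0.007,0.04,0.001],[0,0,0],-0.56]
    - [[0.008,0.048,0.001],[0,0,0],-0.56]
    - [[0.008,0.048,0.001],[0,0,0],-0.56]

```text
t: 7.65
tool_pos: [0.4715, -0.2366, 0.0273]
orientation: [-2.666, -1.27, -0.47]
force: [-3.2, -0.4, 0.5]
opening: 0.0725
```

```bash
python3 shot.py a5; python3 st.py " -180,30,19" " -150,30,19" " -125,30,19"
```

```text
t 7.75 pos [ 0.4714 -0.2367  0.0272] chute [-199.8   29.5   19.2] F [-1.4  0.5  2.4] open 0.0722 q [-0.81  0.13  1.91  0.38  1.18 -0.29]
turn left [-0.0002 -0.0001 -0.0001]
 -180,30,19 shift [ 0.0034  0.0328 -0.0003]
 -150,30,19 shift [ 0.0098  0.0824 -0.0003]
 -125,30,19 shift [ 0.0151  0.1237 -0.0003]
```

View pics/top_a5.png

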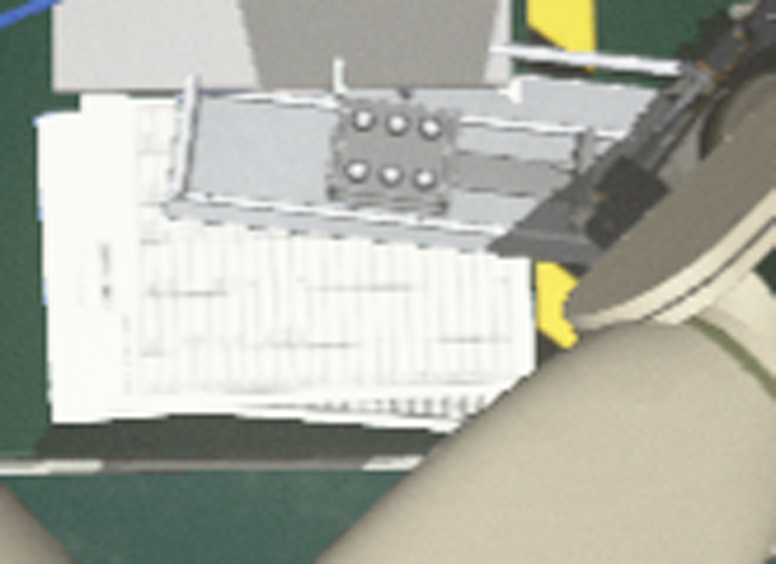

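View pics/scene_a5.png

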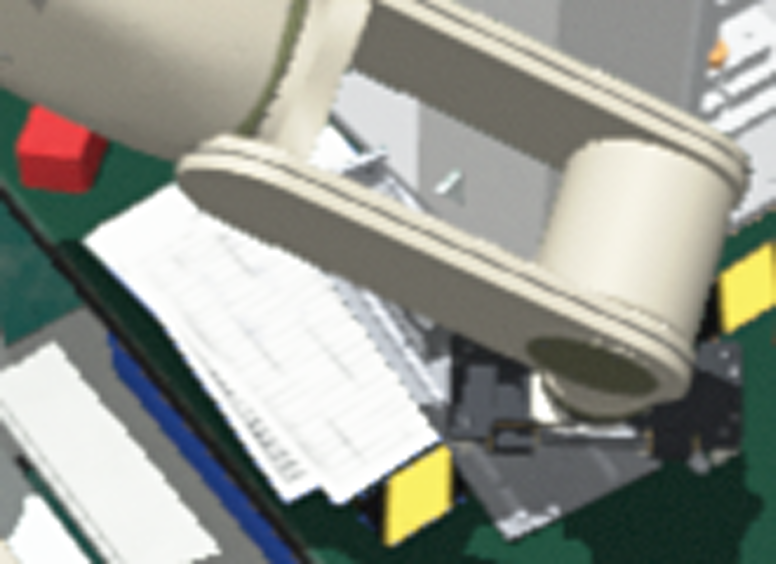

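Emit:
jog_arm:
  commands:
    - [[0.001,0.008,0],[0,0,0],-0.56]
    - [[0.002,0.016,0],[0,0,0],-0.56]
    - [[0.0028,0.025,0],[0,0,0],-0.56]
    - [[0.004,0.034,0],[0,0,0],-0.56]
    - [[0.005,0.043,0],[0,0,0],-0.56]
    - [[0.006,0.052,0],[0,0,0],-0.56]
    - [[0.007,0.062,0],[0,0,0],-0.56]
    - [[0.0085,0.072,0],[0,0,0],-0.56]
    - [[0.0098,0.0824,0],[0,0,0],-0.56]
    - [[0.0098,0.0824,0],[0,0,0],-0.56]

```text
t: 9.0
tool_pos: [0.4773, -0.1868, 0.0272]
orientation: [-2.665, -1.27, -0.47]
force: [-1.9, -0.2, 1.0]
opening: 0.0729
```

```bash
python3 shot.py a6; python3 st.py " -125,30,19" " -113,30,19" " -109,30,19"
```

```text
t 9.1 pos [ 0.4773 -0.1869  0.0272] chute [-149.6   30.1   19.2] F [-2.5  0.9  0.8] open 0.0724 q [-0.73  0.06  1.98  0.38  1.15 -0.22]
turn left [-0.0004 -0.0001 -0.0002]
 -125,30,19 shift [ 0.0054  0.0406 -0.0003]
 -113,30,19 shift [ 0.0079  0.0605 -0.0003]
 -109,30,19 shift [ 0.0088  0.0671 -0.0003]
```

View pics/top_a6.png

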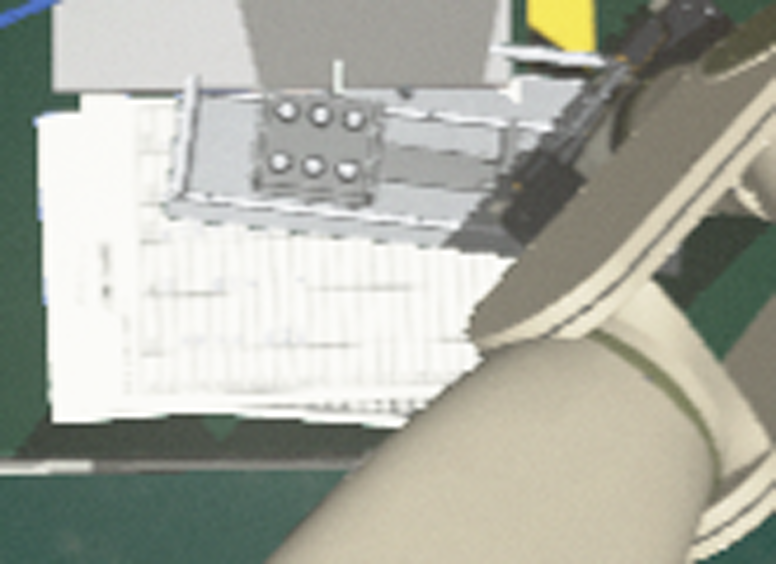

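View pics/scene_a6.png

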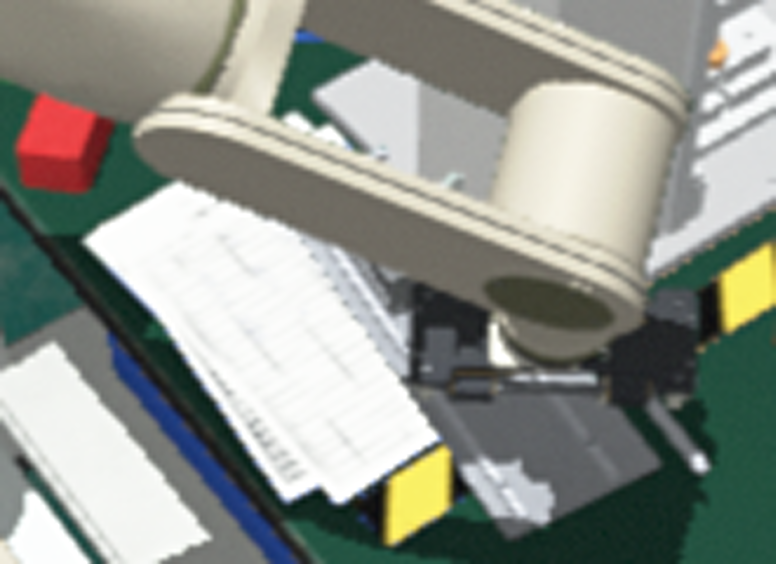

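Emit:
jog_arm:
  commands:
    - [[0.001,0.008,0],[0,0,0],-0.56]
    - [[0.0022,0.017,0],[0,0,0],-0.56]
    - [[0.0034,0.026,0],[0,0,0],-0.56]
    - [[0.0045,0.034,0],[0,0,0],-0.56]
    - [[0.0056,0.042,0],[0,0,0],-0.56]
    - [[0.0065,0.049,0],[0,0,0],-0.56]
    - [[0.0073,0.055,0],[0,0,0],-0.56]
    - [[0.008,0.06,0],[0,0,0],-0.56]
    - [[0.008,0.06,0],[0,0,0],-0.56]

```text
t: 10.22
tool_pos: [0.4821, -0.1511, 0.0272]
orientation: [-2.666, -1.27, -0.47]
force: [-2.3, -2.6, 0.9]
opening: 0.0727
```

```bash
python3 shot.py a7; python3 st.py " -109,30,19" " -105,30,19"
```

```text
t 10.325 pos [ 0.4821 -0.1511  0.0272] chute [-113.5   29.8   19.2] F [-2.8 -2.   0.7] open 0.0729 q [-0.67  0.01  2.03  0.39  1.13 -0.16]
turn left [-0.0003 -0.0001 -0.0002]
 -109,30,19 shift [ 0.0007  0.0075 -0.0004]
 -105,30,19 shift [ 0.0016  0.0141 -0.0004]
```

View pics/top_a7.png

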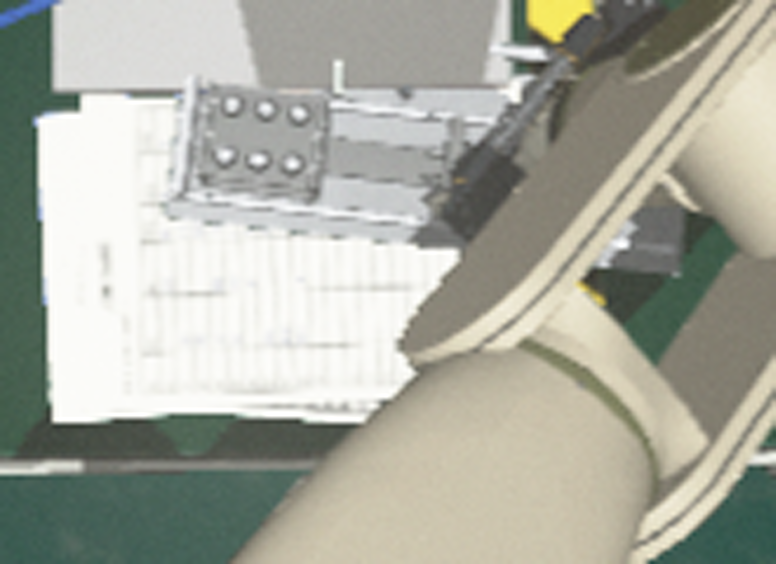

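Force along the feed direction has started to appear (about −2 N), so the rack is close to the stop or touching it. I'll creep on until the force clearly rises.

Emit:
jog_arm:
  commands:
    - [[0.0003,0.002,0],[0,0,0],-0.56]
    - [[0.0005,0.004,0],[0,0,0],-0.56]
    - [[0.0005,0.004,0],[0,0,0],-0.56]

```text
t: 10.7
tool_pos: [0.4824, -0.1491, 0.0272]
orientation: [-2.666, -1.27, -0.47]
force: [-2.8, -4.2, 0.6]
opening: 0.0722
```

```bash
python3 st.py
```

```text
t 10.7 pos [ 0.4824 -0.1491  0.0272] chute [-111.5   29.8   19.2] F [-2.8 -4.2  0.6] open 0.0722 q [-0.67  0.01  2.03  0.39  1.13 -0.16]
turn left [-0.0002 -0.0001 -0.0001]
```

Emit:
jog_arm:
  commands:
    - [[0.0003,0.002,0],[0,0,0],-0.56]
    - [[0.0005,0.004,0],[0,0,0],-0.56]
    - [[0.0006,0.005,0],[0,0,0],-0.56]
    - [[0.0006,0.005,0],[0,0,0],-0.56]

```text
t: 11.2
tool_pos: [0.4828, -0.1466, 0.0273]
orientation: [-2.667, -1.27, -0.47]
force: [-4.1, -4.0, 0.3]
opening: 0.0727
```

```bash
python3 shot.py a8;python3 st.py
```

```text
t 11.3 pos [ 0.4828 -0.1466  0.0273] chute [-109.    29.7   19.3] F [-4.  -4.6  1.7] open 0.0725 q [-0.66  0.01  2.03  0.39  1.13 -0.15]
turn left [-0.0001 -0.0001 -0.    ]
```

View pics/top_a8.png

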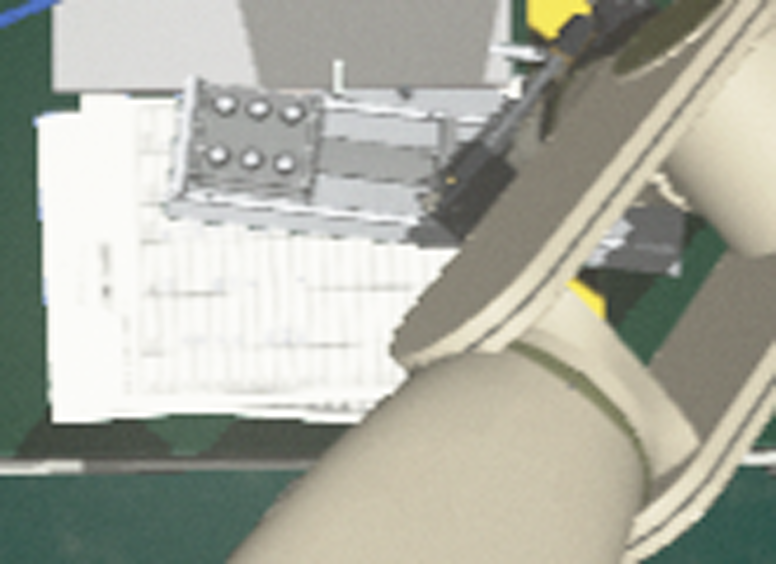

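Emit:
jog_arm:
  commands:
    - [[0.0003,0.002,0],[0,0,0],-0.56]
    - [[0.0005,0.004,0],[0,0,0],-0.56]
    - [[0.0006,0.005,0],[0,0,0],-0.56]
    - [[0.0006,0.005,0],[0,0,0],-0.56]

```text
t: 11.8
tool_pos: [0.4832, -0.1441, 0.0273]
orientation: [-2.668, -1.27, -0.47]
force: [-3.9, -4.6, 0.8]
opening: 0.0724
```

```bash
python3 st.py
```

```text
t 11.8 pos [ 0.4832 -0.1441  0.0273] chute [-106.4   29.7   19.3] F [-3.9 -4.6  0.8] open 0.0724 q [-0.66  0.01  2.03  0.39  1.12 -0.15]
turn left [-0.     -0.0001  0.    ]
```

Emit:
jog_arm:
  commands:
    - [[0.0003,0.002,0],[0,0,0],-0.56]
    - [[0.0005,0.004,0],[0,0,0],-0.56]
    - [[0.0006,0.005,0],[0,0,0],-0.56]
    - [[0.0006,0.005,0],[0,0,0],-0.56]

```text
t: 12.3
tool_pos: [0.4835, -0.1429, 0.0274]
orientation: [-2.671, -1.271, -0.468]
force: [-6.3, -10.8, 0.8]
opening: 0.0723
```

```bash
python3 shot.py a9;python3 st.py
```

```text
t 12.4 pos [ 0.4835 -0.1429  0.0274] chute [-105.2   29.5   19.4] F [-5.4 -9.2  0.9] open 0.0724 q [-0.65  0.    2.04  0.39  1.12 -0.14]
turn left [ 0.0005 -0.0001  0.0001]
```

View pics/top_a9.png

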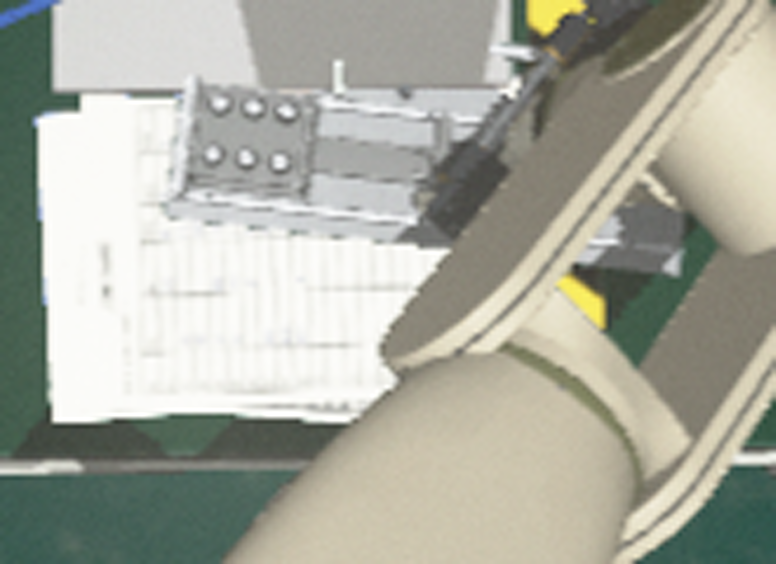

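Emit:
jog_arm:
  commands:
    - [[-0.0015,-0.01,0],[0,0,0],-0.56]
    - [[-0.003,-0.022,0],[0,0,0],-0.56]
    - [[-0.01,-0.021,0],[0,0,0],-0.56]
    - [[-0.02,-0.02,0],[0,0,0],-0.56]
    - [[-0.03,-0.0185,0],[0,0,0],-0.56]
    - [[-0.04,-0.017,0],[0,0,0],-0.56]
    - [[-0.05,-0.016,0],[0,0,0],-0.56]
    - [[-0.06,-0.0145,0],[0,0,0],-0.56]
    - [[-0.07,-0.013,0],[0,0,0],-0.56]
    - [[-0.076,-0.0125,0],[0,0,0],-0.56]

```text
t: 13.65
tool_pos: [0.4376, -0.1504, 0.0274]
orientation: [-2.671, -1.271, -0.468]
force: [-0.3, -0.2, 0.5]
opening: 0.0724
```

```bash
python3 shot.py b1;python3 st.py " -118,76,160" " -200,110,240"
```

```text
t 13.75 pos [ 0.4377 -0.1504  0.0274] chute [-118.5   74.    19.4] F [-0.2 -0.  -0.2] open 0.073 q [-0.73 -0.1   2.13  0.38  1.15 -0.21]
turn left [ 0.0005 -0.0001  0.0001]
 -118,76,160 shift [-0.0032  0.0012  0.2343]
 -200,110,240 shift [-0.0768 -0.1271  0.3677]
```

View pics/top_b1.png

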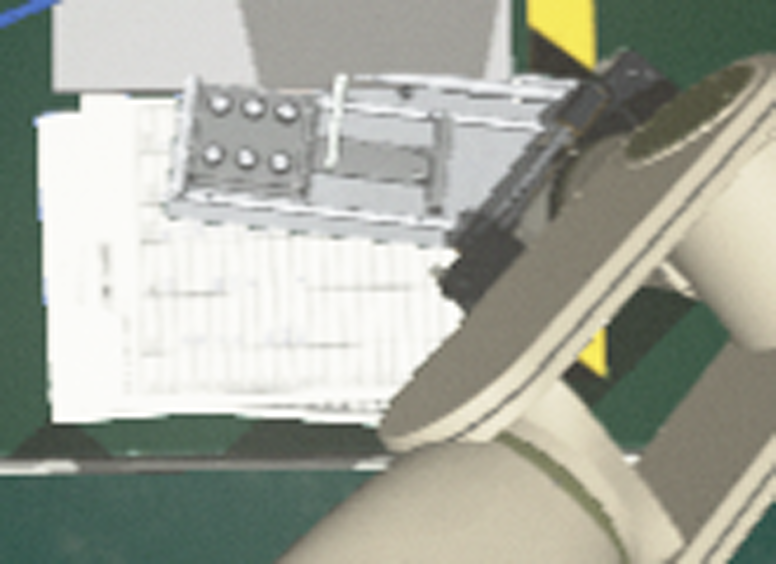

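Emit:
jog_arm:
  commands:
    - [[-0.009,-0.011,0.04],[0,0,0],-0.56]
    - [[-0.02,-0.025,0.09],[0,0,0],-0.56]
    - [[-0.033,-0.04,0.145],[0,0,0],-0.56]
    - [[-0.046,-0.057,0.2],[0,0,0],-0.56]
    - [[-0.05,-0.1,0.24],[0,0,0],-0.56]
    - [[-0.05,-0.18,0.27],[0,0,0],-0.56]
    - [[-0.05,-0.26,0.28],[0,0,0],-0.56]
    - [[-0.05,-0.33,0.28],[0,0,0],-0.56]
    - [[-0.05,-0.33,0.28],[0,0,0],-0.56]

```text
t: 14.88
tool_pos: [0.4074, -0.3508, 0.1948]
orientation: [-2.673, -1.267, -0.468]
force: [-0.5, 1.0, 0.2]
opening: 0.0727
```

```bash
python3 shot.py b2;python3 st.py; python3 - <<'E'
from plant import robot
from plan import *
c=robot.read_camera("top")
o=np.array(p[3:5])
f=lambda P:((proj(c,W(*P))[0]+o-[235,165]+.5)*4.7).round(0)
for xr in(49,55): print(xr,"crossbar rear top",f((xr-130,27,38)),f((xr-130,89,38)),"front top",f((xr-120,27,38)))
E
```

```text
t 14.975 pos [ 0.4076 -0.3482  0.1949] chute [-318.5   78.7  186.9] F [ 0.7  0.4 -0.1] open 0.0724 q [-1.03  0.03  1.68  0.33  1.56 -0.37]
turn left [ 0.0003 -0.0001  0.0002]
49 crossbar rear top [463. 116.] [453. 209.] front top [448. 114.]
55 crossbar rear top [454. 115.] [444. 208.] front top [439. 113.]
```

View pics/top_b2.png

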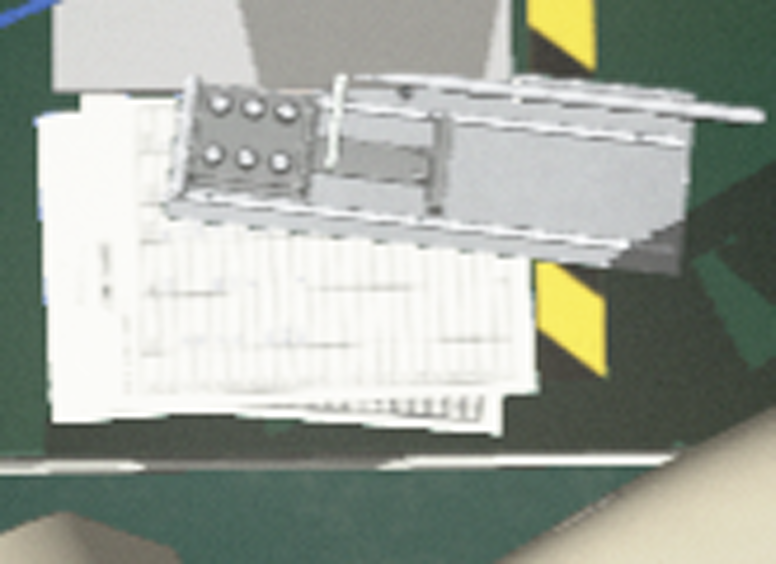

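View pics/scene_b2.png

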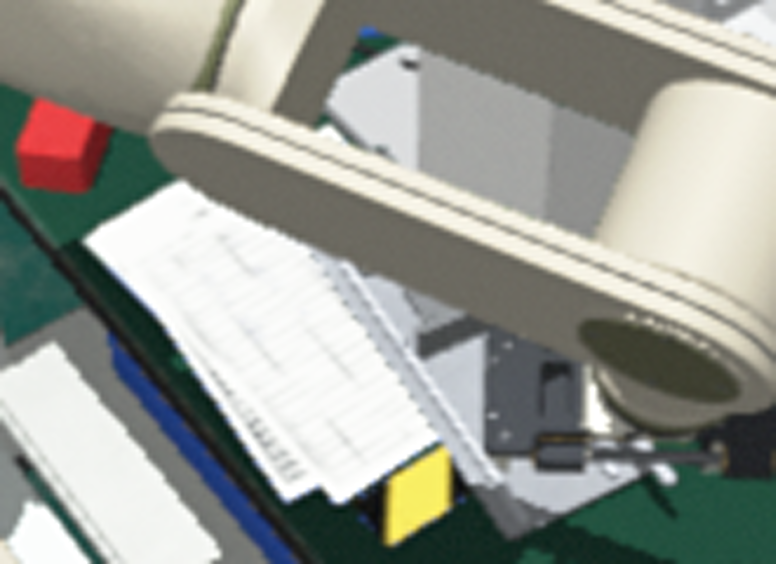

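```bash
python3 - <<'E'
from plant import robot
import cv2,numpy as np
c=robot.read_camera("top");a=cv2.imread("pics/top0.png");b=c["pixels"][:,:,::-1]
f=lambda m:cv2.resize(m[175:210,295:330],None,fx=11,fy=11,interpolation=cv2.INTER_NEAREST)
g=lambda m:cv2.resize(m[178:195,330:400],None,fx=11,fy=11,interpolation=cv2.INTER_NEAREST)
cv2.imwrite("pics/cmp.png",np.vstack([np.hstack([f(a),f(b)]),np.hstack([g(a)])]) if 0 else np.hstack([f(a),f(b)]))
cv2.imwrite("pics/cmp2.png",np.vstack([g(a),g(b)]))
E
```

```text
(no output)
```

View pics/cmp.png

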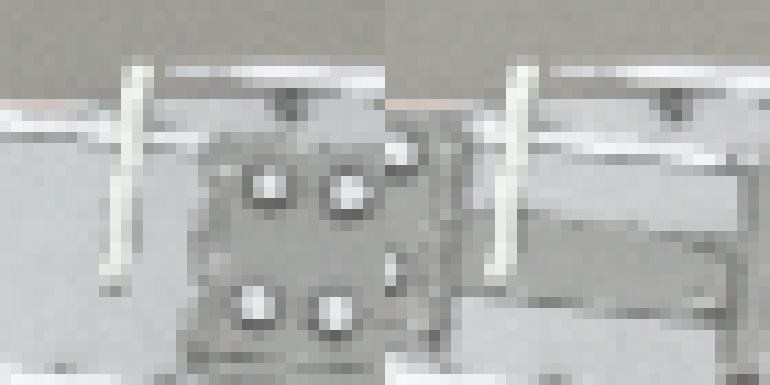

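View pics/cmp2.png

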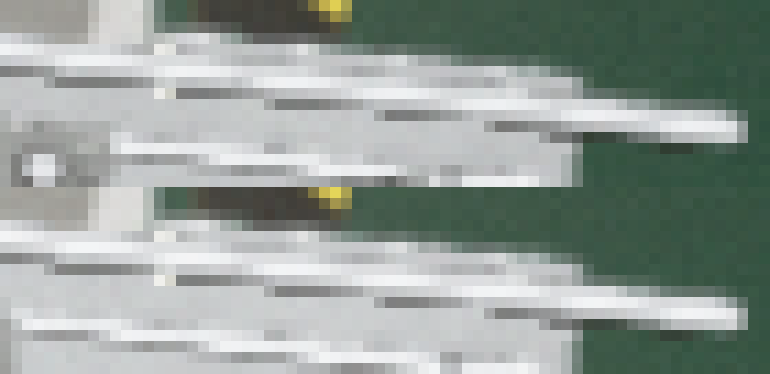

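The gate blade and rail sit on the same pixels as in the first picture, so the gate is shut. The rack's rear crossbar is where the home position puts it, and the robot is clear.

```bash
python3 - <<'E'
from plant import robot
print(robot.close_job(), robot.read_state()["t"])
E
```

```text
the job is handed in; nothing more can be done
the job is handed in; nothing more can be done
```

The rack is home against the end stop and the gate is shut behind it. I handed the job in at about 15 s; it reports no verdict.

**What I did:** I located the chute and rack by fitting their known dimensions to both pictures. With the gripper tilted about 20° to clear the column, one finger pushed the rail outward and held it there. The other finger pushed the crossbar about 112 mm along the lane. Then I backed off, let the gate close slowly, and lifted the arm clear.

**Gate during the feed:** I read about 0.75 to 0.85 rad from the blade tip in the pictures. The force on the tool was about 2 to 6 N, and the rack was still upstream when the gate first opened.

**Last checks:**
- **Rack home:** The push force rose to about 11 N and the tool stalled, which I took as contact with the stop. The crossbar's rear edge in the top picture matches a rack position of about +55 mm.
- **Gate shut:** The blade and rail sit on the same pixels as in the first picture.
- **Robot clear:** The tool force is about zero, and the arm is well away from everything.

**Disagreements and gaps:**
- The tool stalled about 4 mm further on than planned. That is within the error of my first estimate of the rack's position.
- The last 8 mm took about 4 N of push, probably from rubbing on the guides.
- In the pictures the open rail passes into the grey column, but it met no resistance there.
- I did not measure the bystanders at the end. The arm went nowhere near them.

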